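Tighten the lid clamp of a filter holder with a ring wrench between two cheek plates

TASK

Take the ring wrench from the mat, fit it over the hexagon of the filter holder's lid clamp and turn the clamp clockwise (seen from above) until its dog points straight over the lid and stops, and draw it tight against the stop with about 1.3 Nm, no more; the two cheek plates allow only short strokes, so lift the wrench off and reseat it for each new stroke. Work gently: do not force the wrench down on the hexagon, against the plates or at the stop, and turn the clamp only with the wrench. Then lay the wrench flat on the mat again, grip upwards, with its grip over the mat, and leave the other things where they are.

Things in the scene. Friction and masses are not known exactly. Their poses are not given: they have to be found in the camera images.
- wrench: Loose ring wrench, 0.26 kg, lying flat: a hexagonal steel ring, a 12 mm wide, 12 mm high shank, then an upright black grip plate. Origin on the underside below the grip; x points along the shank to the ring, z up. Ring centre at x = +85 mm, tail end at x = -62 mm.
- wrench_grip (a point): Where to grip the wrench, from above, closing along its y: the grip plate is 12 mm thick (y), 74 mm long (x -44 to +30 mm), 46 mm high. The point is 32 mm above the wrench's underside, 14 mm below the plate's top, near the centre of mass. Axes as the wrench.
- wrench_ring (a point): Centre of the wrench ring's opening at its underside. Opening 38.6 mm across flats, right through; ring 50.6 mm across flats outside, 14 mm thick. Axes as the wrench; the opening's flats are square to x and every 60 deg from it, so it fits when its x equals the x of clamp_hex plus any multiple of 60 deg.
- holder: Fixed steel filter holder, 208 x 150 mm. Origin on the bench (z = 0) on the upright axis of its lid clamp; x points from the clamp to the middle of the round lid (116 mm across, 34 mm high, centre at x = 85 mm; the knob on it reaches 72 mm), z up.
- cheeks: Two fixed upright steel cheek plates on the holder, tops 68 mm above the bench; origin and axes as the holder. Inner faces lie on radial lines 56 deg either side of -x, from 40 to 64 mm out. The seated wrench lies between them, grip towards -x and outside of the plates; its shank touches a plate at about 47 deg to either side of -x.
- clamp_hex (a point): On the clamp's axis at the foot of its hexagon, 45 mm above the bench, where the seated ring rests on a flange. Hexagon 36 mm across flats: straight for 11 mm, then tapering as a lead-in to 24 mm across flats at 19 mm, its top. It turns with the clamp: flats face x and every 60 deg from it; the dog, a 38 mm long finger under the flange, points 0.42 rad anticlockwise of x (seen from above).
- clamp (a joint): Turn of the lid clamp, rad, growing clockwise from above. Starts at 0.2 to 0.6; hard stop at 2.3, where the dog points along the holder's +x, over the lid (at q it points 2.3 - q anticlockwise of that). Turning it takes 0.35 to 0.45 Nm; it stays where left. The wrench has 8 to 11 deg of play either way. 1.3 Nm at the stop is some 15 N across the grip, or less force and a twist of the hand.
- mat: Fixed dark grey mat, 270 (x) x 170 (y) x 4 mm; origin at the middle of its underside, on the bench.
- beaker: Bystander: empty glass beaker, 72 mm wide, 85 mm high; origin under it.
- reagent: Bystander: amber bottle, 72 mm wide, 150 mm high; origin under it.
- marker: Bystander: black marker pen, 130 mm long, lying on the bench.
- gasket: Bystander: black rubber ring, 60 mm wide, 8 mm high, lying on the bench.
- jar: Bystander: white jar, 60 mm wide, 60 mm high; origin under it.
- tipbox: Bystander: clear open box, 120 x 85 x 50 mm; origin under it.
Things that resemble listed ones, but are neither listed nor needed, are in the scene too. Of the things shaped like the wrench, the steel one is meant.

How it is judged:
By the outcome, as a careful person would: the job done as asked, in the order asked, and still so for the second after the job is handed in, with the robot touching nothing.
It also fails if it takes over 67 s, if anything falls off the work surface, if the arm or the gripper's body presses on something with over 40 N, if the wrist force passes 120 N, or if a joint passes its speed limit or range.

ROBOT

A 6-joint arm with a two-finger parallel gripper is mounted at the origin on the work surface. World frame = base frame: x ahead of the robot, y to its left, z up, the work surface at z = 0. Lengths are in m, angles in rad, forces in N, time in s.
With the tool pointing down it reaches from about 0.375 to 0.925 m from the base axis. Payload 5.7 kg.
Tool frame: the origin (TCP) lies midway between the tips of the shut fingers; the grasp point (between the pads) lies 19 mm behind it; x points along the fingers, y is the direction in which the jaws open and shut, and the axes are right-handed (so a half turn about x gives the same grasp; the last joint's range is limited). The gripper opens to 88 mm and grips with 3 to 60 N. Pads are 20 mm wide; open, the fingers measure 115 mm over their backs; the gripper's body (75 mm by 178 mm) begins 61 mm behind the grasp point.
Start: joints at [0.995, 0.359, 1.51, -0, 1.272, -0.115], TCP at [0.267, 0.537, 0.223] pointing down, gripper open.
Joint ranges: [-2.97, 2.97], [-1.01, 2.36], [0.21, 2.38], [-0.96, 4.11], [0.2, 2.71], [-2.98, 2.98]. Speed limits (rad/s): [2.39, 2.39, 3.14, 3.14, 3.14, 3.14].

INTERFACE

Orientations are given as a unit quaternion [x, y, z, w].
In Python, from plant import bot gives the robot as it stands. The module is installed in compiled form; this text tells all that it offers.
- The arm moves only by the tool arm_command, never from a script. Its arguments are lists of equal length, an entry for each row: "dp": the shift along the tool's x, y, z in m, a list of three; "spin": the turn about the tool's x in degrees. In form: {"dp": [[tx, ty, tz], ...], "spin": [spin, ...]}. A call has 1 to 8 rows; each row is the pose to reach, as a shift and turn from the pose commanded when the call began, along the tool's axes at that moment; what a row does not reach only later rows make up. A row lasts 1/8 s, in which the tool goes at most 62.5 mm and 10.7 degrees, less where a joint would pass 70% of its speed; a pose out of reach is approached as far as the arm can. A call with a gripper value outside its range is refused whole. "hand" is the closure in counts, from 0 (fully open) to 255 (shut), set as the call begins (left out, the last holds). The fingers move at their own pace and stop on an object; "newtons" is the grip in N (left out, the last holds). Time passes only in rows, so rows that repeat a pose let the fingers close. It gives the time, the measured TCP pose, the force and the opening at its end, in the units of the state.
- bot.sense(): the state, without advancing time (a new reading comes with each control period).
- bot.read_camera(name): name is "scene" or "top"; returns a dict with "color" (384x512x3 uint8, blue, green, red), "depth" (384x512 float32, m along the optical axis (not along the pixel's ray), 0 where there is no reading), "intrinsics" (3x3 intrinsics, pixels), "k1" (the pictures are not rectified: a ray, as slopes to the right and down, at radius r is drawn at 1 + k1 r^2 times it, then the intrinsics apply), "cam_to_world" (4x4, takes a point from camera to world coordinates). Camera axes: x right, y down, z forward; pixel columns grow to the right and rows downward; lengths in m; the calibration is good to about 2 mm. A picture is of the moment at which its call begins.
- bot.hand_in(): hands the job in, once; it reports no verdict.
The state is a dict: "t": time; "joints": joint angles; "joint_velocities": joint speeds; "tau": joint torques, N m; "tool_pos": TCP position; "eef_rot": TCP orientation; "force": force on the tool from outside, world axes, zero at the start; "moment": the same for the moment, N m; "grip_width": finger opening in m.
Only numpy, scipy, OpenCV 4.12 (cv2) and the standard library are available. Lean on these libraries where they do the work, as an engineer would, in place of code of your own. Each camera call takes 0.05 s, during which the arm holds its last target.

## Working session

There is one attempt and no reset: what is moved stays moved. The work goes in short steps, Python scripts to look and compute and a tool call to move; the robot and the scene stay as the last step left them, time stands still between calls to the robot, and variables do not carry over. Pictures are saved under pics/ and viewed, and the job is handed in when it is done.

Besides the shell and the picture viewer there is one more tool, called after "Emit:" as name([rows], argument=value, ...), one row to a line, values as JSON. arm_command: Moves the arm, as the interface text tells. Its arguments: {"type":"object","properties":{"dp":{"type":"array"},"spin":{"type":"array"},"hand":{"type":"number"},"newtons":{"type":"number"}},"required":["dp","spin"]}

```bash
mkdir -p pics
cat > h.py <<'E'
import numpy as np, cv2
from plant import bot
def grab(n):
    d=bot.read_camera(n); np.savez('last_%s.npz'%n,**d); return d
def load(n): return dict(np.load('last_%s.npz'%n))
def px2w(d,u,v,z=None,dep=None):
    K=d['intrinsics'];k1=float(d['k1'])
    xd=(u-K[0,2])/K[0,0]; yd=(v-K[1,2])/K[1,1]
    rd=np.hypot(xd,yd); r=rd
    for _ in range(30): r=rd/(1+k1*r*r)
    s=r/rd if rd>0 else 1
    ray=np.array([xd*s,yd*s,1.]); T=d['cam_to_world']
    if z is not None:
        w=T[:3,:3]@ray; t=(z-T[2,3])/w[2]; return T[:3,3]+t*w
    if dep is None: dep=d['depth'][int(round(v)),int(round(u))]
    return (T@np.append(ray*dep,1))[:3]
def w2px(d,p):
    T=np.linalg.inv(d['cam_to_world']); c=(T@np.append(p,1))[:3]
    x,y=c[0]/c[2],c[1]/c[2]; f=1+float(d['k1'])*(x*x+y*y); K=d['intrinsics']
    return np.array([K[0,0]*x*f+K[0,2],K[1,1]*y*f+K[1,2]])
def crop(d,u0,v0,u1,v1,s,name):
    im=cv2.resize(np.ascontiguousarray(d['color'][v0:v1,u0:u1]),None,fx=s,fy=s,interpolation=cv2.INTER_CUBIC); cv2.imwrite('pics/'+name,im)
E
python3 - <<'E'
from h import *
for n in ('scene','top'):
    d=grab(n); cv2.imwrite('pics/%s0.png'%n,d['color']); print(n,d['intrinsics'].tolist(),d['k1'],d['cam_to_world'].round(3).tolist())
print(bot.sense())
E
```

```text
scene [[490.16069285289467, 0.0, 265.94565806016453], [0.0, 490.16069285289467, 196.16851113088478], [0.0, 0.0, 1.0]] 0.04404279513254892 [[0.093, 0.622, -0.778, 1.619], [0.995, -0.042, 0.086, -0.098], [0.021, -0.782, -0.623, 0.987], [0.0, 0.0, 0.0, 1.0]]
top [[427.26325949404895, 0.0, 258.02991413995073], [0.0, 427.26325949404895, 194.96886703495684], [0.0, 0.0, 1.0]] -0.04905236851940097 [[0.013, -0.989, 0.145, 0.211], [-1.0, -0.011, 0.009, 0.042], [-0.007, -0.145, -0.989, 1.595], [0.0, 0.0, 0.0, 1.0]]
{'t': 0.1, 'joints': array([ 9.94904053e-01,  3.59432513e-01,  1.51129045e+00,  1.95046384e-05,
        1.27246728e+00, -1.15075460e-01]), 'joint_velocities': array([-4.54885709e-05,  2.34570054e-04, -3.99401294e-03,  9.96910358e-04,
        2.12772533e-04, -9.01765060e-04]), 'tau': array([-6.72021433e-04, -5.16362071e+01, -2.71405113e+01,  6.78255782e-02,
        2.77451507e-02, -3.97267627e-05]), 'tool_pos': array([0.26647101, 0.53692079, 0.22190675]), 'eef_rot': array([ 0.16095832,  0.68861701, -0.16201678,  0.68822205]), 'force': array([-0.13225875, -0.61408934,  0.29778619]), 'moment': array([-0.02818498,  0.03563132, -0.05047604]), 'grip_width': 0.0878829848601698}
```

View pics/scene0.png

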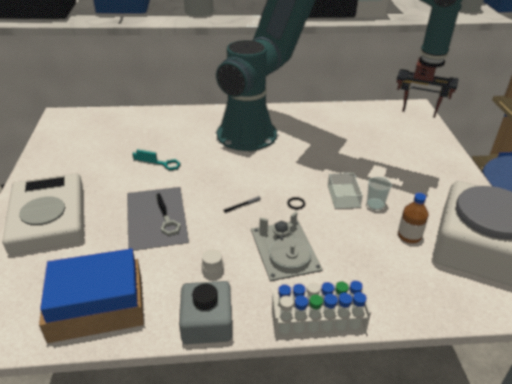

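View pics/top0.png

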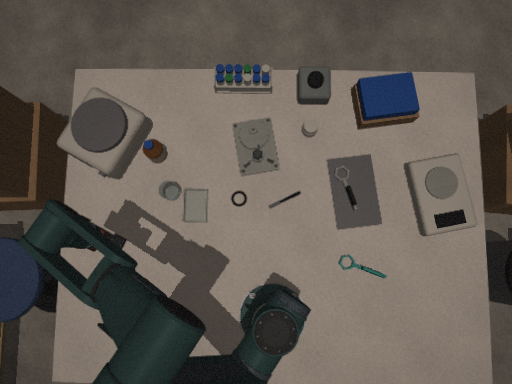

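The steel wrench lies on the mat (top 345,185; scene 167,213). The teal one (top 362,266) lies off the mat and is a decoy. The holder is at top (256,147). I'll enlarge both.

Run:
```python
from h import *
d=load('top'); crop(d,320,145,390,235,6.5,'t_wr.png'); crop(d,225,105,290,185,7,'t_ho.png')
d=load('scene'); crop(d,120,180,195,255,8,'s_wr.png'); crop(d,245,205,325,285,7,'s_ho.png')
```

```text
(no output)
```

View pics/t_wr.png

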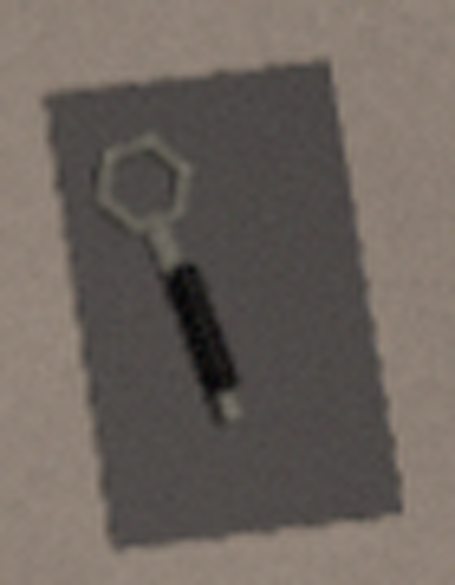

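View pics/t_ho.png

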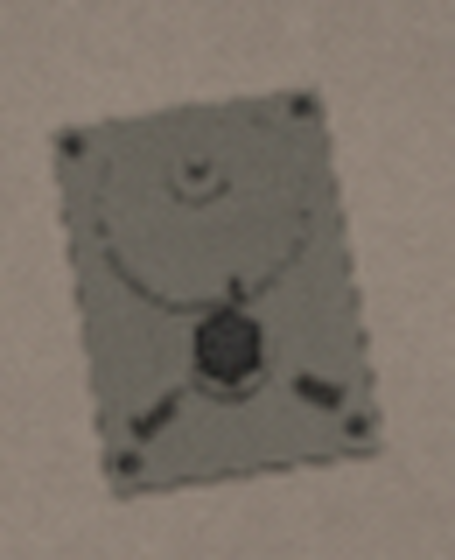

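View pics/s_wr.png

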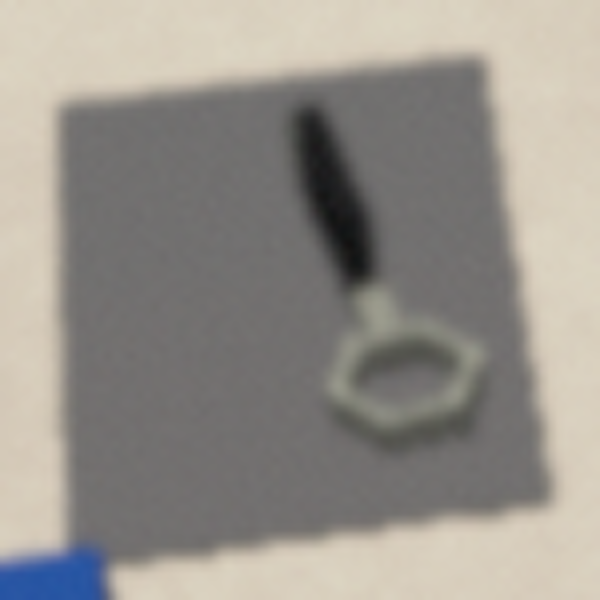

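View pics/s_ho.png

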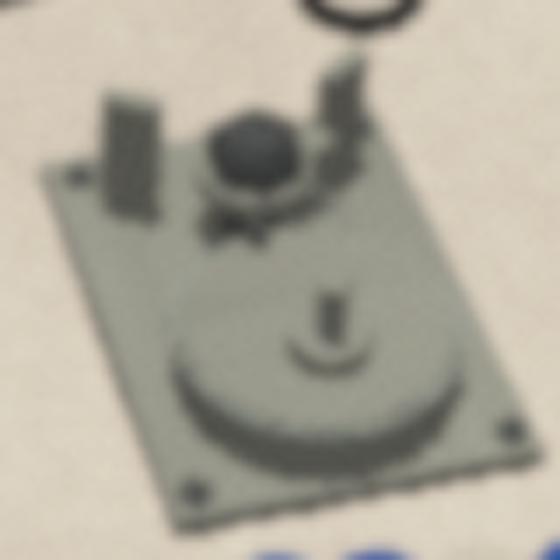

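```bash
cat >> h.py <<'E'
def c2p(c,s,o): return (np.array(c)+.5)/s-.5+np.array(o)
def poly(n,af,phase,z,c):  # hexagon, flats square to phase
    R=af/2/np.cos(np.pi/6); a=phase+np.pi/6+np.arange(n+1)*np.pi/3
    return np.c_[c[0]+R*np.cos(a),c[1]+R*np.sin(a),np.full(n+1,z)]
def draw(d,polys,box,s,name):
    u0,v0,u1,v1=box
    im=cv2.resize(np.ascontiguousarray(d['color'][v0:v1,u0:u1]),None,fx=s,fy=s,interpolation=cv2.INTER_CUBIC)
    im=cv2.convertScaleAbs(im,alpha=1.5)
    for P,col in polys:
        q=np.array([(w2px(d,p)-[u0,v0]+.5)*s-.5 for p in P]).round().astype(int)
        cv2.polylines(im,[q.reshape(-1,1,2)],False,col,1)
    cv2.imwrite('pics/'+name,im)
def wrench(x,y,th,z):
    R=np.array([[np.cos(th),-np.sin(th)],[np.sin(th),np.cos(th)]])
    f=lambda pts,zz:np.array([np.append(R@np.array(p)/1000+[x,y],z+zz) for p in pts])
    c=(R@[.085,0])+[x,y]
    return [(poly(6,.0506,th,z+.014,c),(0,0,255)),(poly(6,.0386,th,z+.014,c),(0,255,255)),
      (f([(-44,-6),(30,-6),(30,6),(-44,6),(-44,-6)],.046),(0,255,0)),(f([(-62,-6),(-44,-6),(-44,6),(-62,6),(-62,-6)],.012),(255,0,255))]
def holder(x,y,th,hexa):
    R=np.array([[np.cos(th),-np.sin(th)],[np.sin(th),np.cos(th)]])
    f=lambda pts,zz:np.array([np.append(R@np.array(p)+[x,y],zz) for p in pts])
    o=[(poly(6,.024,hexa,.064,(x,y)),(0,0,255)),(poly(6,.036,hexa,.056,(x,y)),(0,255,255))]
    a=np.linspace(0,2*np.pi,40); o.append((f(np.c_[.085+.058*np.cos(a),.058*np.sin(a)],.034),(0,255,0)))
    for s in (1,-1):
        t=np.pi+s*np.radians(56); e=np.array([np.cos(t),np.sin(t)])
        o.append((f([e*.04,e*.064],.068),(255,255,0)))
    t=hexa-th+.42; e=np.array([np.cos(t),np.sin(t)]); o.append((f([e*0,e*.038],.040),(255,0,255)))
    return o
E
python3 - <<'E'
from h import *
d=load('top')
print('ring',px2w(d,*c2p((143,182),6.5,(320,145)),z=.018))
a=px2w(d,*c2p((183,268),6.5,(320,145)),z=.05);b=px2w(d,*c2p((222,385),6.5,(320,145)),z=.05); print('grip',a,b,np.linalg.norm(a-b))
print('hex',px2w(d,*c2p((228,345),7,(225,105)),z=.064),'knob',px2w(d,*c2p((197,172),7,(225,105)),z=.072))
for c in [(55,135),(320,92),(380,450),(118,495)]: print('cor',px2w(d,*c2p(c,7,(225,105)),z=.01))
for c in [(47,97),(330,63),(402,512),(115,547)]: print('mat',px2w(d,*c2p(c,6.5,(320,145)),z=.004))
d=load('scene')
print('ring',px2w(d,*c2p((406,380),8,(120,180)),z=.018)); print('hex',px2w(d,*c2p((256,148),7,(245,205)),z=.06))
print('knob',px2w(d,*c2p((333,295),7,(245,205)),z=.072),)
for c in [(62,105),(482,58),(550,500),(70,560)]: print('mat',px2w(d,*c2p(c,8,(120,180)),z=.004))
E
```

```text
ring [ 0.53003512 -0.25617638  0.018     ]
grip [ 0.47438057 -0.27193753  0.05      ] [ 0.40807971 -0.29269538  0.05      ] 0.06947440927440314
hex [0.58721444 0.06172201 0.064     ] knob [0.67866593 0.07917545 0.072     ]
cor [0.71804604 0.15910608 0.01      ]
cor [0.74410965 0.01357447 0.01      ]
cor [ 0.54319683 -0.02048216  0.01      ]
cor [0.51686464 0.12067514 0.01      ]
mat [ 0.58297748 -0.20329186  0.004     ]
mat [ 0.60557513 -0.37037797  0.004     ]
mat [ 0.34155483 -0.40512779  0.004     ]
mat [ 0.31974589 -0.23946851  0.004     ]
ring [ 0.535094   -0.25662278  0.018     ]
hex [0.59830729 0.05999906 0.06      ]
knob [0.69624743 0.07737153 0.072     ]
mat [ 0.34466626 -0.40470982  0.004     ]
mat [ 0.32437874 -0.23961016  0.004     ]
mat [ 0.58733145 -0.20417432  0.004     ]
mat [ 0.60530311 -0.36951872  0.004     ]
```

Run:
```python
from h import *
r=np.radians
for n,b1,b2 in (('top',(320,145,390,235),(225,105,290,185)),('scene',(120,180,195,255),(245,205,325,285))):
    d=load(n)
    draw(d,wrench(.4505,-.2802,r(16.5),.004),b1,6.5,n+'_wf.png'); draw(d,holder(.590,.0615,r(10.2),r(90)),b2,7,n+'_hf.png')
    ims=[cv2.resize(cv2.imread('pics/'+n+k),(400,480)) for k in('_wf.png','_hf.png')]
    cv2.imwrite('pics/%s_fit1.png'%n,np.hstack(ims))
```

```text
(no output)
```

View pics/top_fit1.png

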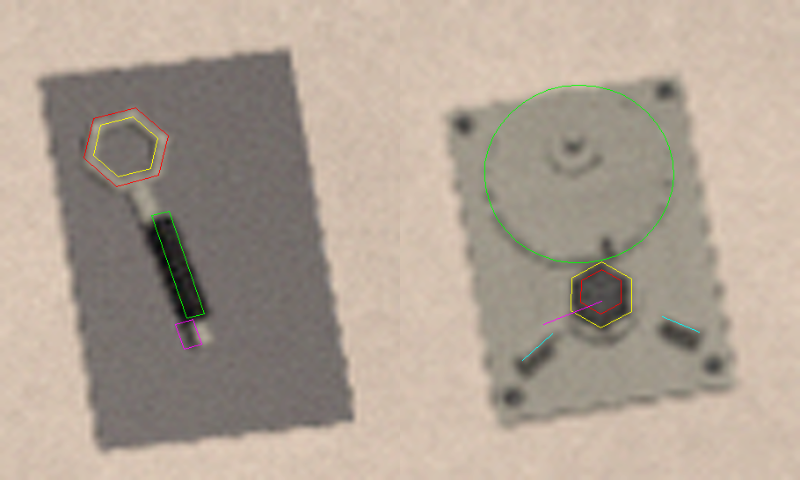

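View pics/scene_fit1.png

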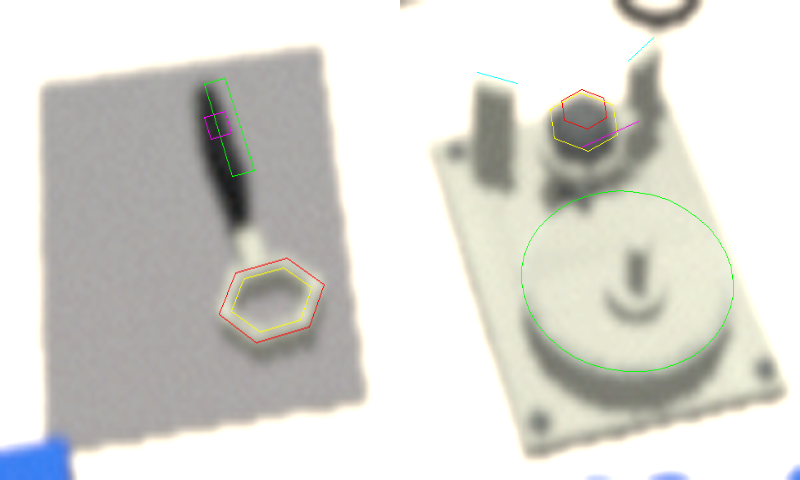

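Run:
```python
from h import *
r=np.radians
d=load('top')
for i,hx in enumerate((80,90,100)):
    H=holder(.590,.0615,r(10.2),r(hx))[:2]+[(poly(6,.036,r(hx),.045,(.590,.0615)),(0,255,0))]
    draw(d,H,(245,142,270,170),14,'a%d.png'%i)
draw(d,[],(245,142,270,170),14,'a3.png')
a=np.hstack([cv2.imread('pics/a%d.png'%i)[:,:,:] for i in (3,0,1,2)]); cv2.imwrite('pics/hexang.png',cv2.resize(a,(800,int(a.shape[0]*800/a.shape[1]))))
draw(d,wrench(.4525-.0,-.2862,r(20.8),.004),(320,145,390,235),6.5,'w2.png')
s=load('scene'); draw(s,wrench(.4525,-.2862,r(20.8),.004),(120,180,195,255),7.8,'w3.png')
cv2.imwrite('pics/w23.png',np.hstack([cv2.resize(cv2.imread('pics/w%d.png'%k),None,fx=f,fy=f)[:450,:360 if 0 else 450] if 0 else cv2.resize(cv2.imread('pics/w%d.png'%k),(400,int(400*q))) [:400] for k,f,q in ((2,1,90/70),(3,1,1))]))
for n in('scene','top'):
    d=load(n); print(n,px2w(d,*w2px(d,np.array([.59,.0615,.064]))),'depth')
```

```text
scene [0.59113408 0.06132422 0.06501662] depth
top [0.58981577 0.06149067 0.06474366] depth
```

View pics/hexang.png

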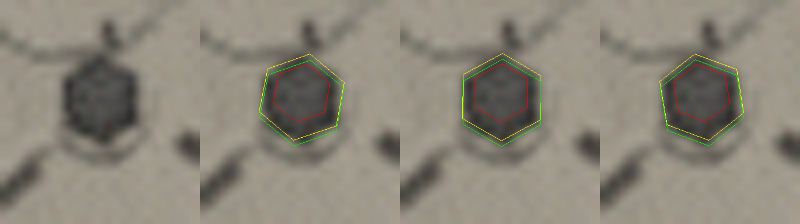

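View pics/w23.png

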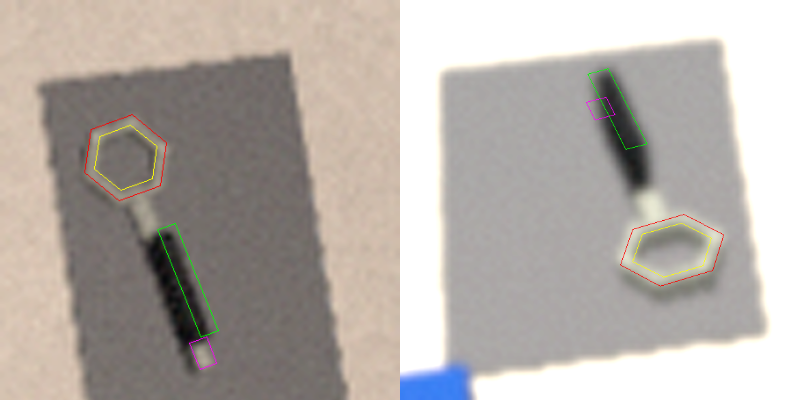

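Run:
```python
from h import *
def cloud(d,box):
    u0,v0,u1,v1=box; return np.array([px2w(d,u,v) for v in range(v0,v1) for u in range(u0,u1) if d['depth'][v,u]>0])
for n,b1,b2 in (('top',(320,145,390,235),(225,105,290,185)),('scene',(120,180,195,255),(245,205,325,285))):
    d=load(n); P=cloud(d,b1); 
    g=P[(P[:,2]>.035)&(P[:,2]<.06)&(P[:,1]<-.24)]; 
    print(n,'grip',len(g),g.mean(0),np.percentile(g[:,2],[10,50,90]))
    c=g[:,:2].mean(0); w,V=np.linalg.eigh(np.cov(g[:,:2].T)); v=V[:,1]*np.sign(V[0,1]); e=(g[:,:2]-c)@v
    print(' ang',np.degrees(np.arctan2(v[1],v[0])),'ext',e.min(),e.max(),'mid',c+v*(e.min()+e.max())/2,'w',np.ptp((g[:,:2]-c)@V[:,0]))
    m=P[(P[:,2]>.011)&(P[:,2]<.025)]; rg=m[np.hypot(m[:,0]-.532,m[:,1]+.256)<.033]; print(' ring',len(rg),rg.mean(0),(rg.min(0)+rg.max(0))/2,np.ptp(rg,0))
    H=cloud(d,b2)
    h=H[(H[:,2]>.05)&(H[:,2]<.068)&(np.hypot(H[:,0]-.59,H[:,1]-.0615)<.026)]; print(' hex',len(h),h.mean(0),(h.min(0)+h.max(0))/2,np.ptp(h,0))
    l=H[(H[:,2]>.03)&(H[:,2]<.038)]; l=l[l[:,0]>.62]; print(' lid',len(l),(l.min(0)+l.max(0))/2,np.ptp(l,0))
    for s in(1,-1):
        k=H[(H[:,2]>.058)&(H[:,2]<.075)&((H[:,1]-.0615)*s>.026)&(H[:,0]<.61)]; print(' cheek',len(k),k.mean(0),np.ptp(k,0))
```

```text
top grip 89 [ 0.44082175 -0.28374805  0.0486746 ] [0.04021464 0.04954336 0.05451976]
 ang 19.050506920636852 ext -0.04484843362280999 0.03800435508178251 mid [ 0.43758713 -0.28486501] w 0.013639080325892018
 ring 85 [ 0.52825854 -0.25628008  0.01778431] [ 0.53114308 -0.25603338  0.01808807] [0.05890182 0.05796743 0.01360302]
 hex 79 [0.58881462 0.05991863 0.06123971] [0.59061718 0.06051249 0.05921039] [0.04378044 0.03351803 0.01735959]
 lid 387 [0.673622   0.07516909 0.03403796] [0.1070279  0.113782   0.00787937]
 cheek 19 [0.5560692  0.09992705 0.06714275] [0.01848373 0.01860997 0.01626794]
 cheek 18 [0.57305482 0.01140033 0.0681939 ] [0.01247959 0.02198873 0.01365251]
scene grip 87 [ 0.45095986 -0.28688574  0.04638229] [0.03858878 0.04787099 0.05092618]
 ang 19.710302037331353 ext -0.042578041614467765 0.0335952779915314 mid [ 0.44673163 -0.28840053] w 0.01190877308609762
 ring 131 [ 0.53207103 -0.25785497  0.01575491] [ 0.53100112 -0.25812696  0.01621503] [0.05895421 0.05205264 0.01005788]
 hex 116 [0.59778839 0.05866372 0.05905373] [0.5961868  0.05938689 0.05871735] [0.03318688 0.03628383 0.01729587]
 lid 832 [0.67745519 0.0745151  0.03399276] [0.11409179 0.113765   0.00794424]
 cheek 29 [0.56007289 0.09876231 0.06516564] [0.02073748 0.01872998 0.01176409]
 cheek 39 [0.5755069  0.01013188 0.06400246] [0.01649181 0.02322459 0.01212111]
```

```bash
cat >> h.py <<'E'
from scipy.spatial.transform import Rotation as Ro
def yawy(R): return np.degrees(np.arctan2(R[1,1],R[0,1]))
def plan(target,wdeg,cur=None,flip=None):
    """target TCP world, wrench yaw deg. print dp in tool frame & spin."""
    s=bot.sense(); R=Ro.from_quat(s['eef_rot']).as_matrix(); p=s['tool_pos'] if cur is None else np.array(cur)
    y=yawy(R); sp=-((wdeg+90-y+90)%180-90)  # yaw increase = negative spin
    print('pos',s['tool_pos'].round(4),'yawy',y.round(2),'tilt',R[:,0].round(4),'q',s['joints'].round(3),'t',s['t'],'F',s['force'].round(1),'M',s['moment'].round(2),'w',s['grip_width'].round(4))
    print('dp(mm)',(R.T@(np.array(target)-p)*1000).round(1),'spin',round(sp,2))
E
python3 - <<'E'
from h import *
plan((.5,.1,.22),19.2); plan((.4507,-.285,.12),19.2)
E
```

```text
Traceback (most recent call last):
  File "h.py", line 57, in plan
    print('pos',s['tool_pos'].round(4),'yawy',y.round(2),'tilt',R[:,0].round(4),'q',s['joints'].round(3),'t',s['t'],'F',s['force'].round(1),'M',s['moment'].round(2),'w',s['grip_width'].round(4))
                                                                                                                                                                         ^^^^^^^^^^^^^^^^^^^^^
AttributeError: 'float' object has no attribute 'round'
```

```bash
sed -i "s/s\['grip_width'\].round(4)/round(s['grip_width'],4)/" h.py
python3 - <<'E'
from h import *
plan((.5,.1,.22),19.2); plan((.4507,-.285,.12),19.2)
E
```

```text
pos [0.2665 0.5369 0.2219] yawy 63.6 tilt [-9.0e-04 -1.3e-03 -1.0e+00] q [ 0.995  0.359  1.511  0.     1.272 -0.115] t 0.1 F [-0.1 -0.6  0.3] M [-0.03  0.04 -0.05] w 0.0879
dp(mm) [   2.3 -287.5  403.5] spin -45.6
pos [0.2665 0.5369 0.2219] yawy 63.6 tilt [-9.0e-04 -1.3e-03 -1.0e+00] q [ 0.995  0.359  1.511  0.     1.272 -0.115] t 0.1 F [-0.1 -0.6  0.3] M [-0.03  0.04 -0.05] w 0.0879
dp(mm) [ 102.8 -654.1  530.5] spin -45.6
```

Emit:
arm_command([
  [0,-36,50],
  [0,-72,100],
  [0,-108,151],
  [0,-144,202],
  [0,-180,252],
  [0,-216,303],
  [0,-252,353],
  [0,-288,404],
], spin=[-6,-12,-18,-24,-30,-36,-41,-45.6], hand=60)

```text
t: 1.1
tool_pos: [0.5022, 0.0941, 0.2225]
eef_rot: [-0.119, 0.697, 0.119, 0.697]
force: [0.2, 0.4, 0.5]
grip_width: 0.067
```

I entered that call in mm instead of m. The per-row speed limit capped it, and it stopped about where I meant it to. All further calls will be in metres.

Run:
```python
from h import *
plan((.4507,-.285,.10),19.2);
```

```text
pos [0.5022 0.0941 0.2225] yawy 109.35 tilt [-2.e-04  1.e-04 -1.e+00] q [ 0.05   0.231  1.699  0.     1.212 -1.859] t 1.1 F [0.2 0.4 0.5] M [ 0.13 -0.04 -0.03] w 0.067
dp(mm) [ 122.5 -340.6 -174.1] spin 0.15
```

Emit:
arm_command([
  [0.0,-0.048,-0.025],
  [0.0,-0.098,-0.05],
  [0.01,-0.148,-0.075],
  [0.03,-0.198,-0.1],
  [0.06,-0.248,-0.126],
  [0.09,-0.294,-0.15],
  [0.115,-0.334,-0.172],
  [0.1225,-0.3406,-0.1741],
], spin=[0,0,0,0,0,0,0,0])

```text
t: 2.1
tool_pos: [0.448, -0.285, 0.0984]
eef_rot: [-0.116, 0.698, 0.117, 0.697]
force: [-1.2, -0.1, 0.2]
grip_width: 0.0674
```

Run:
```python
from h import *
plan((.4507,-.285,.017),19.2); d=grab('top'); s=grab('scene')
draw(d,wrench(.4507,-.285,np.radians(19.2),.004),(310,130,400,240),5,'p1.png'); draw(s,wrench(.4507,-.285,np.radians(19.2),.004),(120,130,220,255),4,'p2.png')
a=cv2.imread('pics/p1.png')[:500];b=cv2.imread('pics/p2.png'); b=cv2.resize(b,(350,438)); c=np.zeros((550,800,3),np.uint8); c[:500,:450]=a;c[:438,450:]=b; cv2.imwrite('pics/pre.png',c)
```

```text
pos [ 0.448  -0.285   0.0984] yawy 109.0 tilt [-0.0019  0.001  -1.    ] q [-6.960e-01  4.110e-01  1.793e+00 -1.000e-03  9.400e-01 -2.598e+00] t 2.1 F [-1.2 -0.1  0.2] M [ 0.05 -0.01 -0.02] w 0.0674
dp(mm) [81.4 -1.   2.6] spin -0.2
```

View pics/pre.png

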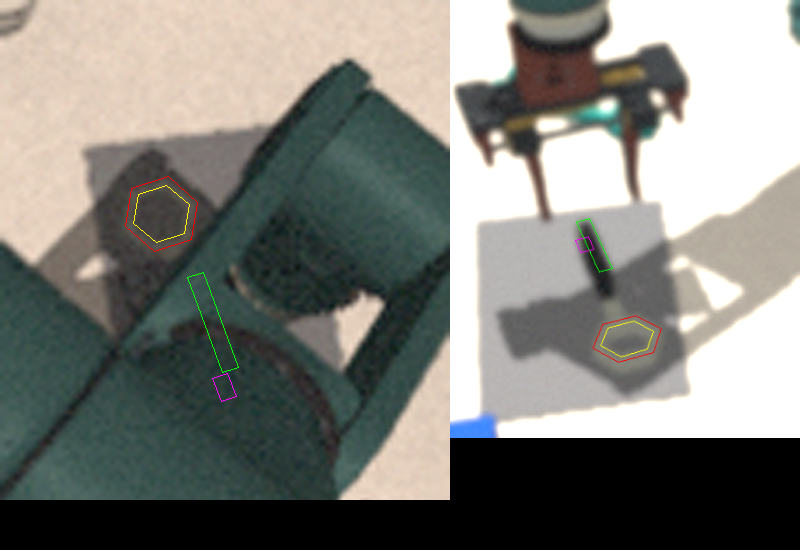

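Emit:
arm_command([
  [0.03,0,0],
  [0.055,0,0],
  [0.072,0,0],
  [0.0805,0,0],
  [0.0805,0,0],
], spin=[0,0,0,0,0])

```text
t: 2.82
tool_pos: [0.4495, -0.282, 0.0199]
eef_rot: [-0.118, 0.697, 0.118, 0.697]
force: [-0.1, 0.8, -0.1]
grip_width: 0.0669
```

Run:
```python
from h import *
plan((.4507,-.285,.017),19.2);  s=grab('scene')
crop(s,140,150,210,220,8,'p3.png')
```

```text
pos [ 0.4495 -0.282   0.0199] yawy 109.26 tilt [-3.e-04  2.e-04 -1.e+00] q [-0.69   0.532  1.852  0.     0.758 -2.597] t 2.825 F [-0.1  0.8 -0.1] M [-0.02 -0.02 -0.01] w 0.0669
dp(mm) [ 2.9 -3.2  0.1] spin 0.06
```

View pics/p3.png

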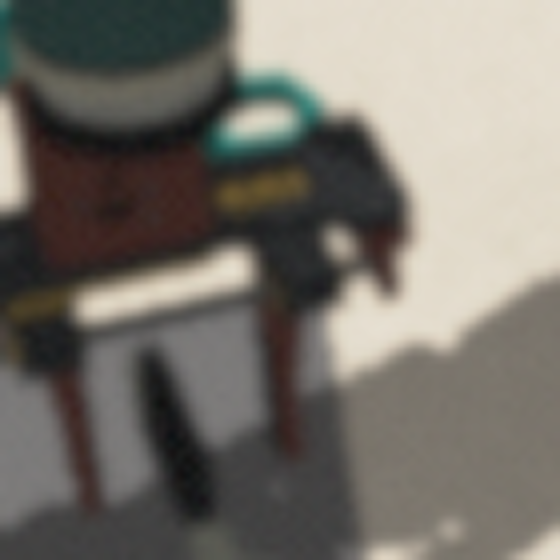

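Emit:
arm_command([
  [0.0025,-0.003,0],
  [0.0025,-0.003,0],
  [0.0025,-0.003,0],
], spin=[0,0,0])

```text
t: 3.25
tool_pos: [0.4504, -0.286, 0.0174]
eef_rot: [-0.118, 0.697, 0.118, 0.697]
force: [0.9, 0.4, -0.1]
grip_width: 0.0676
```

Emit:
arm_command([
  [0,0,0],
  [0,0,0],
  [0,0,0],
  [0,0,0],
  [0,0,0],
  [0,0,0],
], spin=[0,0,0,0,0,0], hand=255, newtons=50)

```text
t: 4.0
tool_pos: [0.4499, -0.2853, 0.0171]
eef_rot: [-0.118, 0.697, 0.118, 0.697]
force: [-0.8, -0.4, 0.5]
grip_width: 0.0118
```

Run:
```python
from h import *
plan((.4507,-.285,.12),19.2)
```

```text
pos [ 0.4499 -0.2853  0.0171] yawy 109.19 tilt [-7.e-04  8.e-04 -1.e+00] q [-0.695  0.538  1.848  0.     0.756 -2.601] t 4.0 F [-0.8 -0.4  0.5] M [ 0.14  0.   -0.03] w 0.0118
dp(mm) [-1.029e+02  1.000e-01  8.000e-01] spin -0.01
```

Emit:
arm_command([
  [-0.03,0,0],
  [-0.065,0,0],
  [-0.1,0,0],
  [-0.12,0,0],
  [-0.12,0,0],
], spin=[0,0,0,0,0])

```text
t: 4.62
tool_pos: [0.4511, -0.2864, 0.1383]
eef_rot: [-0.119, 0.697, 0.117, 0.698]
force: [-0.2, -0.4, -3.3]
grip_width: 0.0122
```

Run:
```python
from h import *
plan((.5164,.0175,.13),30)
s=grab('scene');crop(s,120,130,220,230,6,'p4.png')
```

```text
pos [ 0.4511 -0.2864  0.1383] yawy 109.2 tilt [ 0.0023 -0.0021 -1.    ] q [-0.695  0.358  1.752 -0.     1.028 -2.601] t 4.625 F [-0.2 -0.4 -3.3] M [ 0.08 -0.04 -0.04] w 0.0122
dp(mm) [  7.9 265.5 161.6] spin -10.8
```

View pics/p4.png

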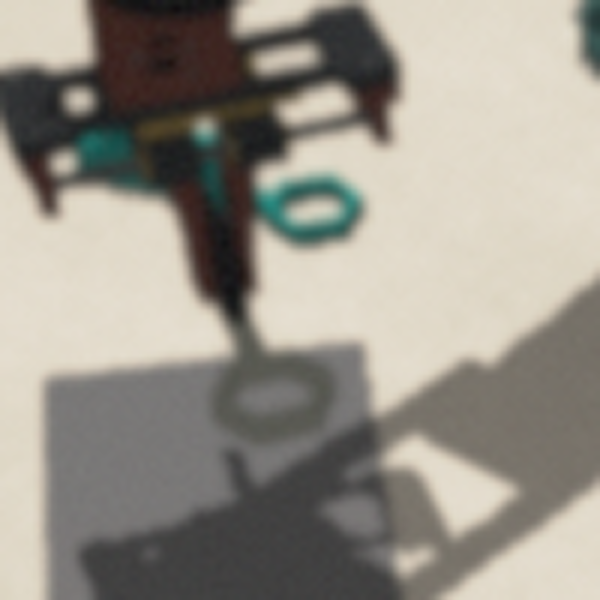

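The wrench is lifted: the ring is at crop (275,395) and hangs level. Next I'll carry it to above the hexagon.

Emit:
arm_command([
  [0,0.034,0.021],
  [0,0.078,0.048],
  [0,0.122,0.075],
  [0,0.166,0.101],
  [0,0.21,0.128],
  [0,0.245,0.149],
  [0,0.262,0.16],
  [0.008,0.2655,0.1616],
], spin=[-1,-3,-5,-7,-9,-10.8,-10.8,-10.8])

```text
t: 5.68
tool_pos: [0.5152, 0.0193, 0.1278]
eef_rot: [-0.184, 0.683, 0.184, 0.682]
force: [0.0, -0.4, -3.2]
grip_width: 0.012
```

Emit:
arm_command([
  [0,0,0],
  [0,0,0],
], spin=[0,0])

```text
t: 5.92
tool_pos: [0.515, 0.0172, 0.1285]
eef_rot: [-0.183, 0.684, 0.183, 0.683]
force: [-0.6, -0.1, -2.3]
grip_width: 0.0116
```

Run:
```python
from h import *
plan((.5164,.0175,.13),30)
d=grab('top'); s=grab('scene')
st=bot.sense(); p=st['tool_pos']; th=np.radians(yawy(Ro.from_quat(st['eef_rot']).as_matrix())-90)
W=wrench(p[0],p[1],th,p[2]-.013)
draw(d,W+holder(.590,.060,np.radians(10.3),np.radians(90)),(225,105,290,185),7,'q1.png')
draw(s,W,(235,170,325,260),6,'q2.png')
draw(s,[],(235,170,325,260),6,'q3.png')
```

```text
pos [0.515  0.0172 0.1285] yawy 119.94 tilt [-1.4e-03 -3.0e-04 -1.0e+00] q [-0.1    0.349  1.799 -0.     0.994 -2.193] t 5.925 F [-0.6 -0.1 -2.3] M [ 0.09 -0.02  0.01] w 0.0116
dp(mm) [-1.5 -0.5  1.4] spin -0.06
```

View pics/q1.png

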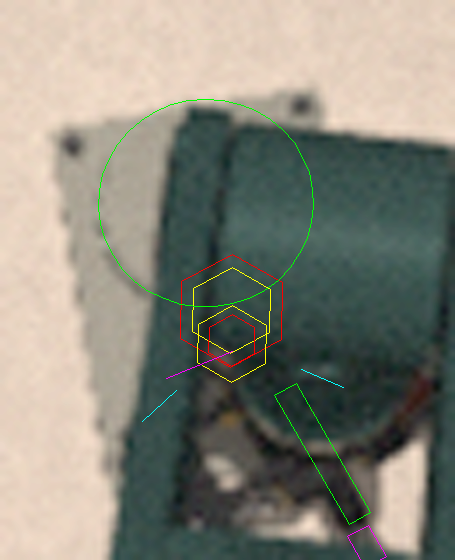

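View pics/q2.png

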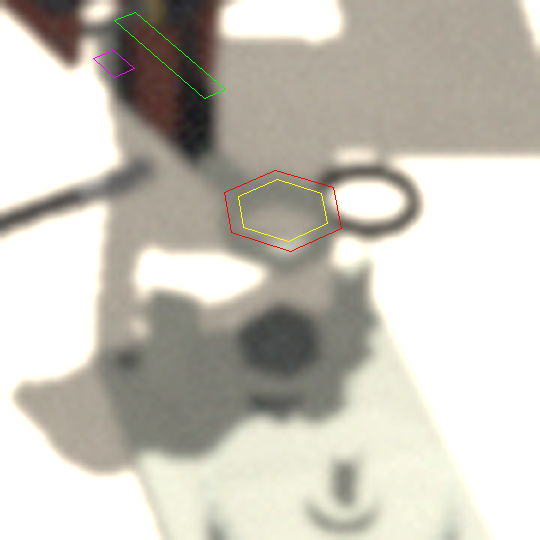

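View pics/q3.png

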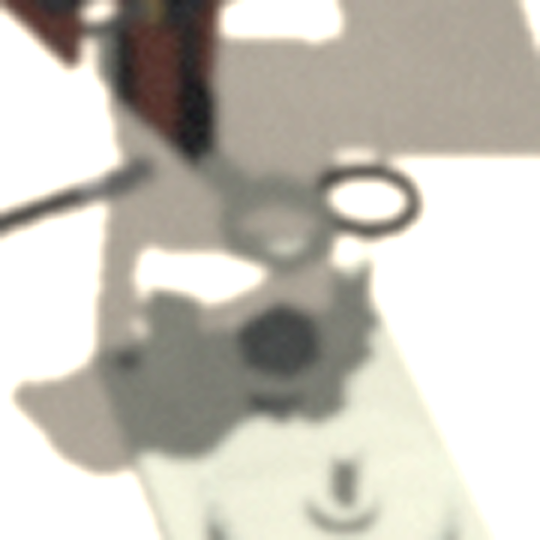

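Run:
```python
from h import *
s=load('scene')
st=bot.sense(); p=st['tool_pos']; th=np.radians(yawy(Ro.from_quat(st['eef_rot']).as_matrix())-90)
for k,(dx,dy) in enumerate([(0,0),(.005,-.001)]):
    x,y=.590+dx,.060+dy
    W=wrench(p[0]+dx,p[1]+dy,th,p[2]-.013)[:2]
    H=[(poly(6,.024,np.radians(90),.064,(x,y)),(0,0,255)),(poly(6,.036,np.radians(90),.056,(x,y)),(0,255,255)),(poly(6,.036,np.radians(90),.045,(x,y)),(0,255,0))]
    draw(s,W+H,(265,195,300,240),11,'r%d.png'%k)
draw(s,[],(265,195,300,240),11,'r2.png')
a=np.hstack([cv2.imread('pics/r%d.png'%k) for k in (2,0,1)]); cv2.imwrite('pics/r.png',cv2.resize(a,(800,int(800/a.shape[1]*a.shape[0]))))
```

```text
(no output)
```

View pics/r.png

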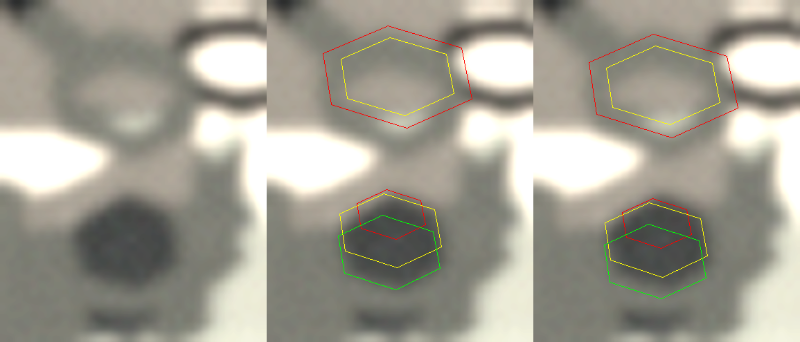

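Run:
```python
from h import *
s=load('scene'); st=bot.sense(); p=st['tool_pos']; th=np.radians(yawy(Ro.from_quat(st['eef_rot']).as_matrix())-90)
P=np.array([px2w(s,u,v) for v in range(180,235) for u in range(262,300)])
c=p[:2]+.085*np.array([np.cos(th),np.sin(th)]); print('pred ring',c,p[2]-.013)
m=P[(P[:,2]>.105)&(P[:,2]<.14)]; print(len(m),np.percentile(m[:,2],[5,50,95]))
R=np.array([[np.cos(th),np.sin(th)],[-np.sin(th),np.cos(th)]])
q=(m[:,:2]-c)@R.T; k=np.hypot(q[:,0],q[:,1])<.034
for lo in (.105,.118,.122):
    kk=k&(m[:,2]>lo); qq=q[kk]; print(lo,kk.sum(),'range x',qq[:,0].min(),qq[:,0].max(),'y',qq[:,1].min(),qq[:,1].max())
# circle/hex fit: inner & outer annulus centre by LSQ on top pts
from scipy.optimize import minimize
T=q[k&(m[:,2]>.118)]
def hexr(v): return max(abs(v[:,None]*0).sum(),0)
def cost(t):
    v=T-t; a=np.radians(np.arange(0,180,60)); d=np.abs(v@np.array([np.cos(a),np.sin(a)])).max(1)
    return (np.clip(np.abs(d-.0223)-.003,0,None)**2).sum()
b=min(((cost(np.array([i,j])/1e4),i/10,j/10) for i in range(-60,61,3) for j in range(-60,61,3))); print('ring offset in wrench frame (mm)',b)
h=P[(P[:,2]>.048)&(P[:,2]<.068)&(np.hypot(P[:,0]-.59,P[:,1]-.06)<.022)]
for lo,hi in((.048,.056),(.056,.06),(.06,.068)):
    g=h[(h[:,2]>lo)&(h[:,2]<hi)]; print(lo,len(g),g.min(0),g.max(0))
```

```text
pred ring [0.5891138  0.05961351] 0.11603281204786568
304 [0.11519332 0.1257629  0.13442228]
0.105 219 range x -0.03320828561436721 0.027669086027168558 y -0.033008628571029326 0.027926610905967406
0.118 180 range x -0.03320828561436721 0.027669086027168558 y -0.033008628571029326 0.027926610905967406
0.122 141 range x -0.03320828561436721 0.027669086027168558 y -0.03189564900575166 0.027926610905967406
ring offset in wrench frame (mm) (np.float64(0.00023559936106802787), -0.9, -4.2)
0.048 34 [0.58649915 0.04080232 0.04865178] [0.61166712 0.07679163 0.05571743]
0.056 34 [0.57699553 0.04108398 0.05605355] [0.61165228 0.07676964 0.05988305]
0.06 51 [0.57897933 0.04343389 0.06000614] [0.60645353 0.07399994 0.06618793]
```

Emit:
arm_command([
  [0.015,0,0.001],
  [0.033,0,0.001],
  [0.044,0,0.001],
  [0.044,0,0.001],
  [0.044,0,0.001],
], spin=[0,0,0,0,0])

```text
t: 6.65
tool_pos: [0.5167, 0.0186, 0.0854]
eef_rot: [-0.183, 0.683, 0.183, 0.683]
force: [0.4, 0.5, -2.0]
grip_width: 0.012
```

```bash
cat > look.py <<'E'
from h import *
import sys
nm=sys.argv[1]; hx=float(sys.argv[2])
s=grab('scene')
st=bot.sense(); p=st['tool_pos']; th=np.radians(yawy(Ro.from_quat(st['eef_rot']).as_matrix())-90)
c=p[:2]+.085*np.array([np.cos(th),np.sin(th)]); print('pos',p.round(4),'yaw',np.degrees(th).round(2),'ring',c.round(4),'under',(p[2]-.013).round(4),'F',st['force'].round(1),'M',st['moment'].round(2),'t',st['t'])
x,y=.590,.060
W=wrench(p[0],p[1],th,p[2]-.013)[:2]
H=[(poly(6,.024,np.radians(hx),.064,(x,y)),(0,0,255)),(poly(6,.036,np.radians(hx),.045,(x,y)),(0,255,0))]
b=(262,200,302,240)
draw(s,W+H,b,10,'k1.png'); draw(s,[],b,10,'k0.png')
cv2.imwrite('pics/%s.png'%nm,np.hstack([cv2.imread('pics/k0.png'),cv2.imread('pics/k1.png')]))
E
python3 look.py l1 90
```

```text
pos [0.517  0.0186 0.0856] yaw 30.0 ring [0.5906 0.0611] under 0.0726 F [ 0.6  0.5 -2.3] M [ 0.08 -0.02  0.01] t 6.7
```

View pics/l1.png

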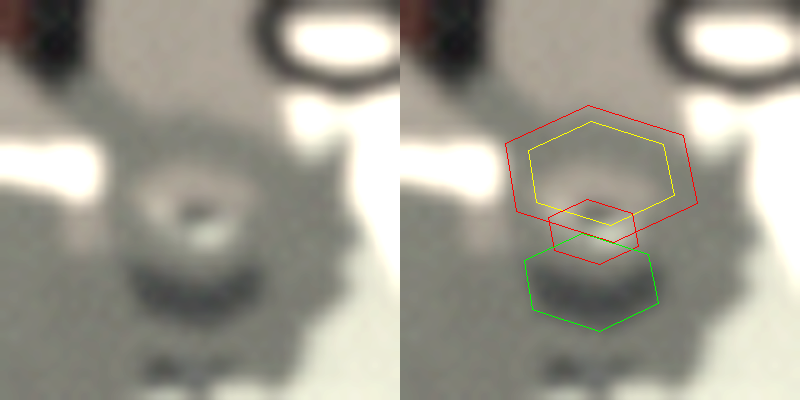

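Emit:
arm_command([
  [0.004,0,0],
  [0.009,0,0],
  [0.014,0,0],
  [0.014,0,0],
], spin=[0,0,0,0])

```text
t: 7.2
tool_pos: [0.516, 0.0187, 0.0706]
eef_rot: [-0.183, 0.683, 0.183, 0.683]
force: [-0.2, 0.4, -2.5]
grip_width: 0.0119
```

```bash
python3 look.py l2 90
```

```text
pos [0.5162 0.0187 0.0708] yaw 30.0 ring [0.5898 0.0612] under 0.0578 F [ 0.2 -0.5 -3.1] M [ 0.08 -0.03  0.  ] t 7.25
```

View pics/l2.png

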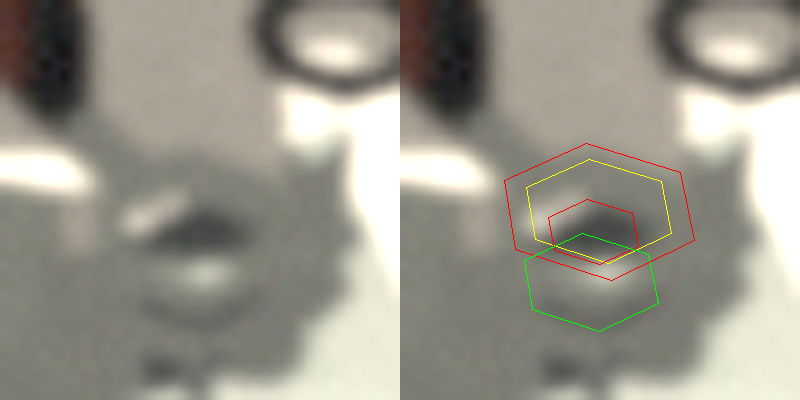

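Emit:
arm_command([
  [0.002,0,0],
  [0.004,0,0],
  [0.006,0,0],
  [0.006,0,0],
], spin=[0,0,0,0])

```text
t: 7.75
tool_pos: [0.5164, 0.0189, 0.065]
eef_rot: [-0.183, 0.683, 0.183, 0.683]
force: [0.6, 3.5, -3.1]
grip_width: 0.0118
```

```bash
python3 -c "
from h import *
plan((.5164,.0175,.058),30)"
```

```text
pos [0.5164 0.0189 0.065 ] yawy 120.0 tilt [-1.e-04  3.e-04 -1.e+00] q [-0.097  0.444  1.853  0.     0.844 -2.192] t 7.75 F [ 0.6  3.5 -3.1] M [ 0.63 -0.09  0.19] w 0.0118
dp(mm) [ 7.  -1.2 -0.7] spin 0.0
```

Emit:
arm_command([
  [0,0.0007,0.0004],
  [0,0.0013,0.0008],
  [0,0.0013,0.0008],
], spin=[0,0,0])

```text
t: 8.12
tool_pos: [0.5165, 0.02, 0.0652]
eef_rot: [-0.183, 0.683, 0.183, 0.683]
force: [0.4, 0.1, -3.1]
grip_width: 0.0117
```

```bash
python3 -c "
from h import *
plan((.5164,.0175,.058),30)"
```

```text
pos [0.5165 0.02   0.0652] yawy 120.0 tilt [-0.e+00 -3.e-04 -1.e+00] q [-0.095  0.444  1.853 -0.     0.845 -2.189] t 8.125 F [ 0.4  0.1 -3.1] M [0.1  0.02 0.06] w 0.0117
dp(mm) [ 7.2 -2.1 -1.4] spin -0.0
```

Force is cleared. Down another 4 mm.

Emit:
arm_command([
  [0.0015,0,0],
  [0.003,0,0],
  [0.0045,0,0],
  [0.0045,0,0],
], spin=[0,0,0,0])

```text
t: 8.62
tool_pos: [0.5163, 0.0202, 0.0605]
eef_rot: [-0.183, 0.683, 0.183, 0.683]
force: [0.9, -0.2, -2.3]
grip_width: 0.0114
```

```bash
python3 -c "
from h import *
plan((.5164,.0175,.058),30)"
```

```text
pos [0.5163 0.0202 0.0605] yawy 120.0 tilt [-4.e-04 -1.e-04 -1.e+00] q [-0.095  0.452  1.856 -0.     0.834 -2.189] t 8.625 F [ 0.9 -0.2 -2.3] M [ 0.1   0.04 -0.  ] w 0.0114
dp(mm) [ 2.5 -2.3 -1.3] spin 0.0
```

Emit:
arm_command([
  [0.0005,0.0059,0.0002],
  [0.001,0.0118,0.0008],
  [0.001,0.0177,0.0019],
  [0.001,0.0206,0.0025],
  [0.001,0.0206,0.0025],
], spin=[4,8,12,14,14])

```text
t: 9.25
tool_pos: [0.5082, 0.0388, 0.0599]
eef_rot: [-0.099, 0.7, 0.098, 0.7]
force: [-2.1, -3.6, 0.2]
grip_width: 0.0117
```

```bash
cat >> h.py <<'E'
def torque(c=(.590,.0625)):
    s=bot.sense(); r=np.array(c)-s['tool_pos'][:2]; F=s['force'];M=s['moment']
    # moment of external force about hex axis: M at TCP + (p-c)xF
    return M[2]+(-r[0]*F[1]+r[1]*F[0])
E
python3 -c "
from h import *
plan((.5164,.0175,.058),30); print(torque())"
```

```text
pos [0.5082 0.0388 0.0599] yawy 106.05 tilt [-2.e-04 -9.e-04 -1.e+00] q [-5.900e-02  4.450e-01  1.872e+00 -1.000e-03  8.240e-01 -1.909e+00] t 9.25 F [-2.1 -3.6  0.2] M [-0.56  0.07 -0.04] w 0.0117
dp(mm) [  1.9 -22.8   2. ] spin -13.95
0.2111936088259499
```

Emit:
arm_command([
  [0,0.0059,0.0002],
  [0,0.0118,0.0008],
  [0,0.0177,0.0019],
  [0,0.0234,0.0033],
  [0,0.0291,0.0051],
  [0,0.0346,0.0073],
  [0,0.0372,0.0086],
  [0,0.0372,0.0086],
], spin=[4,8,12,16,20,24,26,26])

```text
t: 10.25
tool_pos: [0.5062, 0.0769, 0.0598]
eef_rot: [0.061, 0.705, -0.062, 0.704]
force: [-2.4, -4.5, 0.6]
grip_width: 0.0118
```

```bash
python3 -c "
from h import *
plan((.5164,.0175,.058),30); print(torque()); s=grab('scene'); crop(s,235,180,325,260,7,'m1.png')"
```

```text
pos [0.5062 0.0769 0.0598] yawy 80.07 tilt [-4.e-04 -9.e-04 -1.e+00] q [ 1.600e-02  4.480e-01  1.867e+00 -1.000e-03  8.270e-01 -1.380e+00] t 10.25 F [-2.4 -4.5  0.6] M [-0.85  0.06 -0.19] w 0.0118
dp(mm) [  1.8 -56.7  20.3] spin -39.93
0.2200368838891968
```

View pics/m1.png

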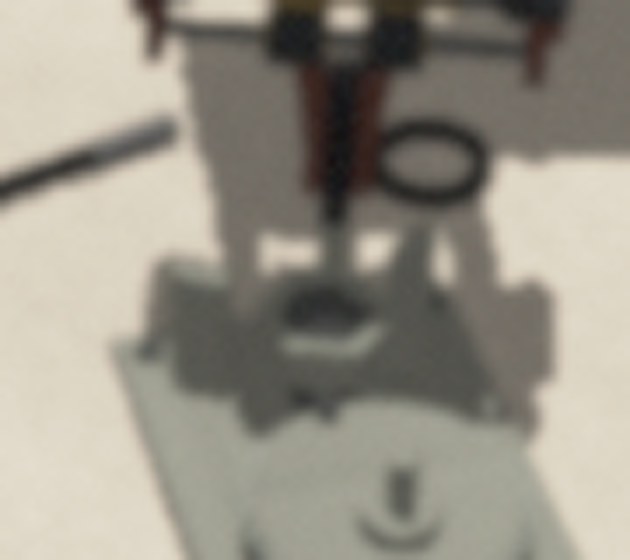

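Emit:
arm_command([
  [0,0.0059,0.0002],
  [0,0.0118,0.0008],
  [0,0.0177,0.0019],
  [0,0.0234,0.0033],
  [0,0.0263,0.0042],
  [0,0.0263,0.0042],
], spin=[4,8,12,16,18,18])

```text
t: 11.05
tool_pos: [0.5149, 0.1019, 0.0597]
eef_rot: [0.17, 0.686, -0.171, 0.686]
force: [-2.2, -5.5, 2.5]
grip_width: 0.0118
```

```bash
python3 -c "
from h import *
plan((.5164,.0175,.058),30); print(torque())"
```

```text
pos [0.5149 0.1019 0.0597] yawy 62.05 tilt [-6.0e-04 -1.1e-03 -1.0e+00] q [ 6.400e-02  4.620e-01  1.839e+00 -1.000e-03  8.420e-01 -1.018e+00] t 11.05 F [-2.2 -5.5  2.5] M [-1.14  0.01 -0.23] w 0.0118
dp(mm) [  1.8 -73.8  40.9] spin -57.95
0.2709181452217694
```

Emit:
arm_command([
  [0,-0.0074,0.0003],
  [0,-0.0133,0.001],
  [0,-0.0133,0.001],
], spin=[-5,-9,-9])

```text
t: 11.42
tool_pos: [0.5097, 0.0903, 0.0595]
eef_rot: [0.117, 0.697, -0.117, 0.697]
force: [0.2, -0.0, -2.5]
grip_width: 0.0119
```

```bash
python3 -c "
from h import *
plan((.5164,.0175,.058),30); print(torque())"
```

```text
pos [0.5097 0.0903 0.0595] yawy 70.96 tilt [-2.e-04  6.e-04 -1.e+00] q [ 4.200e-02  4.540e-01  1.855e+00  1.000e-03  8.320e-01 -1.197e+00] t 11.425 F [ 0.2 -0.  -2.5] M [ 0.05 -0.09 -0.02] w 0.0119
dp(mm) [  1.5 -66.7  30.1] spin -49.04
-0.026688190559614307
```

Emit:
arm_command([
  [-0.008,0,0],
  [-0.022,0,0],
  [-0.035,0,0],
  [-0.035,0,0],
], spin=[0,0,0,0])

```text
t: 11.92
tool_pos: [0.5111, 0.0905, 0.0963]
eef_rot: [0.117, 0.696, -0.116, 0.699]
force: [-0.1, 0.0, -3.1]
grip_width: 0.0119
```

```bash
python3 -c "
from h import *
plan((.5164,.0175,.058),30); s=grab('scene'); st=bot.sense();p=st['tool_pos']
crop(s,255,190,305,245,10,'m2.png')"
```

```text
pos [0.5111 0.0905 0.0963] yawy 71.0 tilt [ 3.4e-03  1.0e-04 -1.0e+00] q [ 0.042  0.398  1.825 -0.     0.915 -1.197] t 11.925 F [-0.1  0.  -3.1] M [-0.04 -0.    0.02] w 0.0119
dp(mm) [ 38.4 -67.4  28.7] spin -49.0
```

View pics/m2.png

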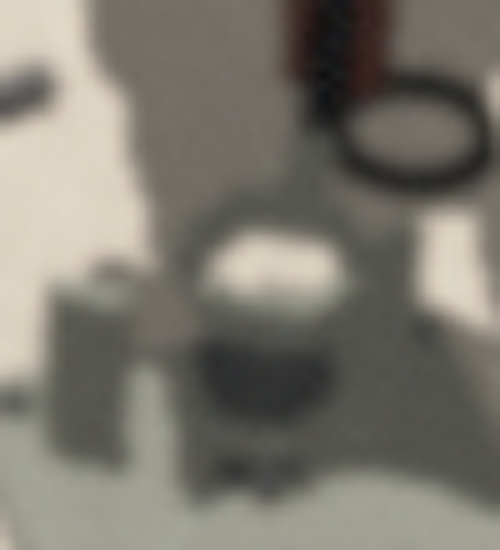

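Emit:
arm_command([
  [0,-0.0148,0.0013],
  [0,-0.0291,0.0051],
  [0,-0.0425,0.0114],
  [0,-0.0546,0.0199],
  [0,-0.0651,0.0304],
  [0,-0.0736,0.0425],
  [0,-0.0736,0.0425],
  [0,-0.0736,0.0425],
], spin=[-10,-20,-30,-40,-50,-60,-60,-60])

```text
t: 12.98
tool_pos: [0.5251, 0.0073, 0.0943]
eef_rot: [-0.246, 0.663, 0.247, 0.662]
force: [-0.7, 0.6, -2.9]
grip_width: 0.0115
```

```bash
sed -i 's/x,y=.590,.060/x,y=.590,.0625/' look.py; python3 look.py l3 41; python3 -c "
from h import *
plan((.5164,.0175,.058),41)"
```

```text
pos [0.5251 0.0074 0.0944] yaw 40.84 ring [0.5894 0.063 ] under 0.0814 F [ 0.6 -0.2 -3.2] M [ 0.09 -0.01  0.  ] t 13.025
pos [0.5251 0.0074 0.0944] yawy 130.84 tilt [-1.2e-03  3.0e-04 -1.0e+00] q [-0.118  0.41   1.81   0.     0.923 -2.401] t 13.025 F [ 0.6 -0.2 -3.2] M [ 0.09 -0.01  0.  ] w 0.0112
dp(mm) [36.4 13.3  0. ] spin -0.16
```

View pics/l3.png

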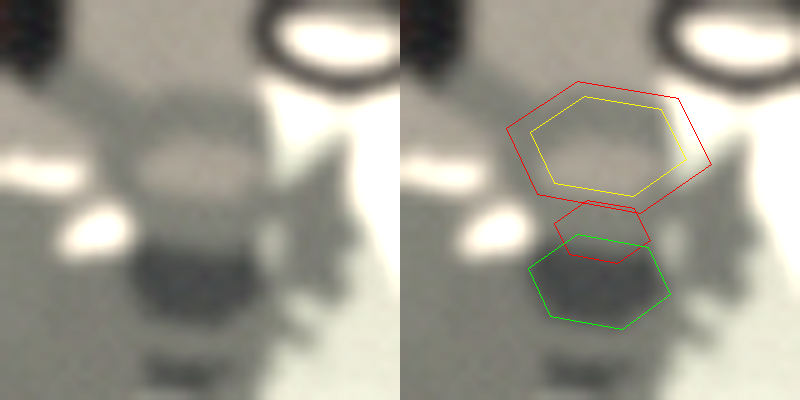

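Emit:
arm_command([
  [0.008,0,0],
  [0.017,0,0],
  [0.022,0,0],
  [0.026,0,0],
  [0.028,0,0],
  [0.028,0,0],
], spin=[0,0,0,0,0,0])

```text
t: 13.78
tool_pos: [0.5259, 0.0069, 0.0666]
eef_rot: [-0.248, 0.662, 0.248, 0.662]
force: [0.9, -0.5, -2.8]
grip_width: 0.0124
```

```bash
python3 -c "
from h import *
plan((.5164,.0175,.058),41)"
```

```text
pos [0.5259 0.0069 0.0666] yawy 130.99 tilt [-2.e-04 -1.e-04 -1.e+00] q [-0.118  0.452  1.832 -0.     0.858 -2.404] t 13.775 F [ 0.9 -0.5 -2.8] M [ 0.05 -0.03 -0.02] w 0.0124
dp(mm) [ 8.6 14.2 -0.2] spin -0.01
```

Emit:
arm_command([
  [0.001,0,0],
  [0.002,0,0],
  [0.003,0,0],
  [0.003,0,0],
], spin=[0,0,0,0])

```text
t: 14.28
tool_pos: [0.5259, 0.0069, 0.0636]
eef_rot: [-0.248, 0.662, 0.248, 0.662]
force: [0.0, 0.2, -2.3]
grip_width: 0.0117
```

```bash
python3 -c "
from h import *
plan((.5164,.0175,.058),41)"
```

```text
pos [0.5259 0.0069 0.0636] yawy 131.0 tilt [-1.e-04 -1.e-04 -1.e+00] q [-0.118  0.456  1.834 -0.     0.851 -2.404] t 14.275 F [ 0.   0.2 -2.3] M [ 0.08  0.04 -0.01] w 0.0117
dp(mm) [ 5.6 14.2 -0.2] spin -0.0
```

Still free. Down to the same depth as before (z 0.0597).

Emit:
arm_command([
  [0.0013,0,0],
  [0.0026,0,0],
  [0.0039,0,0],
  [0.0039,0,0],
], spin=[0,0,0,0])

```text
t: 14.78
tool_pos: [0.5258, 0.0069, 0.0596]
eef_rot: [-0.248, 0.662, 0.248, 0.662]
force: [-0.1, -0.8, -3.1]
grip_width: 0.0115
```

```bash
python3 -c "
from h import *
plan((.5164,.0175,.058),41)"
```

```text
pos [0.5258 0.0069 0.0596] yawy 131.0 tilt [-3.e-04 -1.e-04 -1.e+00] q [-0.118  0.463  1.837 -0.     0.842 -2.404] t 14.775 F [-0.1 -0.8 -3.1] M [0.05 0.01 0.04] w 0.0115
dp(mm) [ 1.6 14.2 -0.2] spin 0.0
```

Emit:
arm_command([
  [0,0.0059,0.0002],
  [0,0.0118,0.0008],
  [0,0.0177,0.0019],
  [0,0.0234,0.0033],
  [0,0.0291,0.0051],
  [0,0.0346,0.0073],
  [0,0.0399,0.0099],
  [0,0.045,0.0129],
], spin=[4,8,12,16,20,24,28,32])

```text
t: 15.78
tool_pos: [0.506, 0.0489, 0.0597]
eef_rot: [-0.055, 0.705, 0.055, 0.705]
force: [0.0, -3.3, -3.5]
grip_width: 0.0121
```

```bash
python3 -c "
from h import *
plan((.5164,.0175,.058),41); print(torque())"
```

```text
pos [0.506  0.0489 0.0597] yawy 98.92 tilt [-4.0e-04 -1.2e-03 -1.0e+00] q [-0.039  0.444  1.875 -0.002  0.823 -1.764] t 15.775 F [ 0.  -3.3 -3.5] M [-0.45  0.02  0.15] w 0.0121
dp(mm) [  1.7 -32.6   5.4] spin -32.08
0.4228454900782308
```

Emit:
arm_command([
  [0,0.0059,0.0002],
  [0,0.0118,0.0008],
  [0,0.0177,0.0019],
  [0,0.0234,0.0033],
  [0,0.0291,0.0051],
  [0,0.0319,0.0062],
], spin=[4,8,12,16,20,22])

```text
t: 16.52
tool_pos: [0.5071, 0.0811, 0.0596]
eef_rot: [0.08, 0.703, -0.081, 0.702]
force: [1.1, -4.6, -4.2]
grip_width: 0.0118
```

```bash
python3 -c "
from h import *
plan((.5164,.0175,.058),41); print(torque())"
```

```text
pos [0.5071 0.0811 0.0596] yawy 76.96 tilt [-5.0e-04 -1.6e-03 -1.0e+00] q [ 0.025  0.45   1.864 -0.002  0.829 -1.316] t 16.525 F [ 1.1 -4.6 -4.2] M [-0.8   0.01 -0.01] w 0.0118
dp(mm) [  1.7 -59.9  23.4] spin -54.04
0.3458706979149013
```

Emit:
arm_command([
  [0,0.003,0],
  [0,0.0059,0.0002],
  [0,0.0089,0.0005],
], spin=[2,4,6])

```text
t: 16.9
tool_pos: [0.5095, 0.0895, 0.0596]
eef_rot: [0.116, 0.698, -0.117, 0.697]
force: [-0.4, -4.2, -2.3]
grip_width: 0.0116
```

```bash
python3 -c "
from h import *
plan((.5164,.0175,.058),41); print(torque())"
```

```text
pos [0.5095 0.0895 0.0596] yawy 70.97 tilt [-6.0e-04 -1.6e-03 -1.0e+00] q [ 0.041  0.454  1.855 -0.002  0.833 -1.196] t 16.9 F [-0.4 -4.2 -2.3] M [-0.8   0.06  0.05] w 0.0116
dp(mm) [  1.7 -65.8  30. ] spin -60.03
0.3978830143259346
```

Emit:
arm_command([
  [0,0.0015,0],
  [0,0.003,0],
], spin=[1,2])

```text
t: 17.15
tool_pos: [0.5106, 0.0924, 0.0596]
eef_rot: [0.128, 0.695, -0.129, 0.695]
force: [0.6, -5.9, -3.7]
grip_width: 0.0114
```

```bash
python3 -c "
from h import *
plan((.5164,.0175,.058),41); print(torque())"
```

```text
pos [0.5106 0.0924 0.0596] yawy 69.0 tilt [-5.0e-04 -1.5e-03 -1.0e+00] q [ 0.047  0.455  1.852 -0.002  0.835 -1.156] t 17.15 F [ 0.6 -5.9 -3.7] M [-0.97  0.02 -0.08] w 0.0114
dp(mm) [  1.7 -67.8  32.2] spin -62.0
0.36653241278155435
```

Emit:
arm_command([
  [0,0.0015,0],
], spin=[1])

```text
t: 17.27
tool_pos: [0.5111, 0.0937, 0.0596]
eef_rot: [0.134, 0.694, -0.135, 0.694]
force: [0.0, -5.9, -3.9]
grip_width: 0.0119
```

```bash
python3 -c "
from h import *
plan((.5164,.0175,.058),41); print(torque())"
```

```text
pos [0.5111 0.0937 0.0596] yawy 68.0 tilt [-5.0e-04 -1.5e-03 -1.0e+00] q [ 0.049  0.456  1.85  -0.002  0.836 -1.136] t 17.275 F [ 0.  -5.9 -3.9] M [-1.01  0.04 -0.04] w 0.0119
dp(mm) [  1.7 -68.7  33.5] spin -63.0
0.4182016798469806
```

Still just running friction (0.4 Nm) at yaw −22. I'll go on in 1° steps.

Emit:
arm_command([
  [0,0.0015,0],
], spin=[1])

```text
t: 17.4
tool_pos: [0.5117, 0.0951, 0.0596]
eef_rot: [0.14, 0.693, -0.142, 0.693]
force: [0.1, -6.1, -3.9]
grip_width: 0.0119
```

```bash
python3 -c "
from h import *
plan((.5164,.0175,.058),41); print(torque())"
```

```text
pos [0.5117 0.0951 0.0596] yawy 67.0 tilt [-5.0e-04 -1.5e-03 -1.0e+00] q [ 0.052  0.457  1.849 -0.002  0.837 -1.116] t 17.4 F [ 0.1 -6.1 -3.9] M [-1.05 -0.01 -0.12] w 0.0119
dp(mm) [  1.7 -69.6  34.7] spin -64.0
0.35709333606983906
```

Emit:
arm_command([
  [0,0.0015,0],
], spin=[1])

```text
t: 17.52
tool_pos: [0.5122, 0.0965, 0.0596]
eef_rot: [0.146, 0.692, -0.148, 0.692]
force: [0.1, -6.0, -3.7]
grip_width: 0.0119
```

```bash
python3 -c "
from h import *
plan((.5164,.0175,.058),41); print(torque())"
```

```text
pos [0.5122 0.0965 0.0596] yawy 66.0 tilt [-6.0e-04 -1.5e-03 -1.0e+00] q [ 0.055  0.458  1.847 -0.002  0.838 -1.096] t 17.525 F [ 0.1 -6.  -3.7] M [-1.07 -0.03 -0.09] w 0.0119
dp(mm) [  1.7 -70.4  35.9] spin -65.0
0.3777636175935166
```

Emit:
arm_command([
  [0,0.0015,0],
], spin=[1])

```text
t: 17.65
tool_pos: [0.5127, 0.0976, 0.0596]
eef_rot: [0.152, 0.691, -0.154, 0.69]
force: [0.6, -7.6, -2.6]
grip_width: 0.0119
```

```bash
python3 -c "
from h import *
plan((.5164,.0175,.058),41); print(torque())"
```

```text
pos [0.5127 0.0976 0.0596] yawy 65.03 tilt [-8.0e-04 -2.1e-03 -1.0e+00] q [ 0.057  0.459  1.845 -0.003  0.839 -1.076] t 17.65 F [ 0.6 -7.6 -2.6] M [-1.4   0.04  0.12] w 0.0119
dp(mm) [  1.7 -71.   37.1] spin -65.97
0.6860184101261148
```

Emit:
arm_command([
  [0,0.0015,0],
], spin=[1])

```text
t: 17.77
tool_pos: [0.5133, 0.0986, 0.0596]
eef_rot: [0.158, 0.689, -0.16, 0.689]
force: [-0.8, -8.9, -3.2]
grip_width: 0.012
```

```bash
python3 -c "
from h import *
plan((.5164,.0175,.058),41); print(torque())"
```

```text
pos [0.5133 0.0986 0.0596] yawy 64.08 tilt [-0.001  -0.0027 -1.    ] q [ 0.06   0.46   1.843 -0.004  0.84  -1.056] t 17.775 F [-0.8 -8.9 -3.2] M [-1.61  0.14  0.33] w 0.012
dp(mm) [  1.8 -71.6  38.3] spin -66.92
1.038590626719438
```

Emit:
arm_command([
  [0,0.0007,0],
], spin=[0.5])

```text
t: 17.9
tool_pos: [0.5135, 0.0991, 0.0596]
eef_rot: [0.16, 0.689, -0.162, 0.688]
force: [-1.2, -8.8, -2.9]
grip_width: 0.0119
```

```bash
python3 -c "
from h import *
plan((.5164,.0175,.058),41); print(torque()); s=grab('scene'); print(torque())"
```

```text
pos [0.5135 0.0991 0.0596] yawy 63.61 tilt [-0.0011 -0.0029 -1.    ] q [ 0.061  0.46   1.842 -0.004  0.841 -1.047] t 17.9 F [-1.2 -8.8 -2.9] M [-1.61  0.07  0.46] w 0.0119
dp(mm) [  1.8 -71.8  38.9] spin -67.39
1.1765216941748926
1.0236671139946394
```

```bash
python3 -c "
from h import *
v=[]
for i in range(6): bot.read_camera('scene'); v.append(torque())
print(np.round(v,2),np.mean(v))"
```

```text
[0.97 0.99 1.13 0.92 0.99 0.97] 0.995004019705783
```

Emit:
arm_command([
  [0,0.0006,0],
  [0,0.001,0],
], spin=[0.4,0.7])

```text
t: 18.5
tool_pos: [0.5138, 0.0998, 0.0595]
eef_rot: [0.164, 0.688, -0.167, 0.687]
force: [-1.6, -9.2, -2.9]
grip_width: 0.0118
```

```bash
python3 -c "
from h import *
v=[torque()]
for i in range(6): bot.read_camera('scene'); v.append(torque())
print(np.round(v,2),np.mean(v))
plan((.5164,.0175,.058),41)"
```

```text
[1.32 1.21 1.29 1.24 1.23 1.32 1.28] 1.2697223479578101
pos [0.5138 0.0998 0.0595] yawy 62.96 tilt [-0.0013 -0.0033 -1.    ] q [ 0.062  0.461  1.841 -0.004  0.841 -1.034] t 18.8 F [-1.1 -8.9 -2.8] M [-1.67  0.09  0.56] w 0.0118
dp(mm) [  1.8 -72.2  39.7] spin -68.04
```

Emit:
arm_command([
  [0,-0.0059,0.0002],
  [0,-0.0118,0.0008],
  [0,-0.017,0.0017],
  [0,-0.017,0.0017],
], spin=[-4,-8,-11.5,-11.5])

```text
t: 19.3
tool_pos: [0.5082, 0.0857, 0.0598]
eef_rot: [0.097, 0.7, -0.097, 0.7]
force: [-0.8, 1.0, -2.7]
grip_width: 0.0118
```

```bash
python3 -c "
from h import *
plan((.5164,.0175,.058),41); print(torque())"
```

```text
pos [0.5082 0.0857 0.0598] yawy 74.23 tilt [ 1.e-04  2.e-04 -1.e+00] q [ 0.033  0.451  1.86   0.     0.83  -1.263] t 19.3 F [-0.8  1.  -2.7] M [0.02 0.01 0.05] w 0.0118
dp(mm) [  1.8 -63.4  26.5] spin -56.77
-0.016851942873073796
```

Free again. Lift off.

Emit:
arm_command([
  [-0.008,0,0],
  [-0.025,0,0],
  [-0.05,0,0],
  [-0.075,0,0],
  [-0.075,0,0],
], spin=[0,0,0,0,0])

```text
t: 19.92
tool_pos: [0.5101, 0.0862, 0.1369]
eef_rot: [0.097, 0.699, -0.096, 0.702]
force: [0.4, 0.1, -3.0]
grip_width: 0.0116
```

```bash
python3 -c "
from h import *
plan((.4507,-.285,.13),19.2); s=grab('scene'); crop(s,235,170,325,260,6,'m4.png')"
```

```text
pos [0.5101 0.0862 0.1369] yawy 74.28 tilt [ 5.e-03  3.e-04 -1.e+00] q [ 0.034  0.338  1.791  0.     1.007 -1.263] t 19.925 F [ 0.4  0.1 -3. ] M [ 0.03 -0.06 -0.03] w 0.0116
dp(mm) [   6.5 -373.4   43.3] spin -34.92
```

View pics/m4.png

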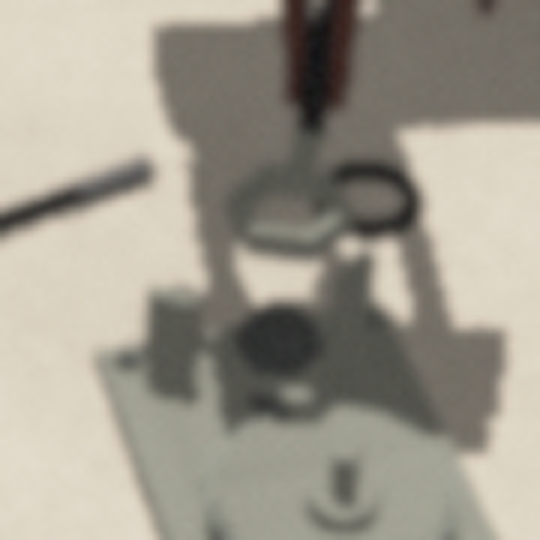

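Emit:
arm_command([
  [0,-0.035,0.004],
  [0,-0.09,0.01],
  [0,-0.145,0.017],
  [0,-0.2,0.023],
  [0,-0.255,0.03],
  [0,-0.31,0.036],
  [0,-0.355,0.041],
  [0.006,-0.3735,0.0435],
], spin=[-3,-8,-13,-18,-23,-28,-32,-35])

```text
t: 20.98
tool_pos: [0.4484, -0.2881, 0.1278]
eef_rot: [-0.118, 0.697, 0.118, 0.697]
force: [-0.7, 0.9, -2.8]
grip_width: 0.0116
```

Emit:
arm_command([
  [0.02,0,0],
  [0.05,0,0],
  [0.075,0,0],
  [0.09,0,0],
  [0.095,0,0],
  [0.095,0,0],
], spin=[0,0,0,0,0,0])

```text
t: 21.72
tool_pos: [0.4491, -0.2856, 0.0337]
eef_rot: [-0.119, 0.697, 0.119, 0.697]
force: [0.4, 0.6, -2.8]
grip_width: 0.0119
```

```bash
python3 -c "
from h import *
plan((.4507,-.285,.0172),19.2); s=grab('scene'); crop(s,120,150,200,250,6,'m5.png'); d=grab('top'); crop(d,225,105,290,185,7,'m6.png')"
```

```text
pos [ 0.4491 -0.2856  0.0337] yawy 109.3 tilt [-1.e-04  0.e+00 -1.e+00] q [-0.696  0.51   1.841 -0.     0.791 -2.604] t 21.725 F [ 0.4  0.6 -2.8] M [0.04 0.01 0.02] w 0.0119
dp(mm) [16.5  0.   1.7] spin 0.1
```

View pics/m5.png

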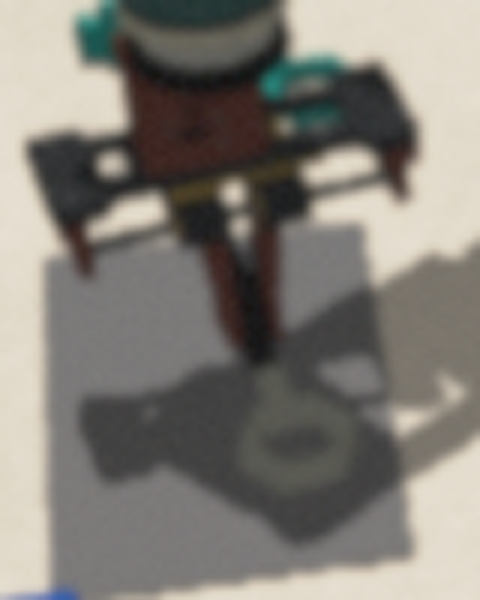

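View pics/m6.png

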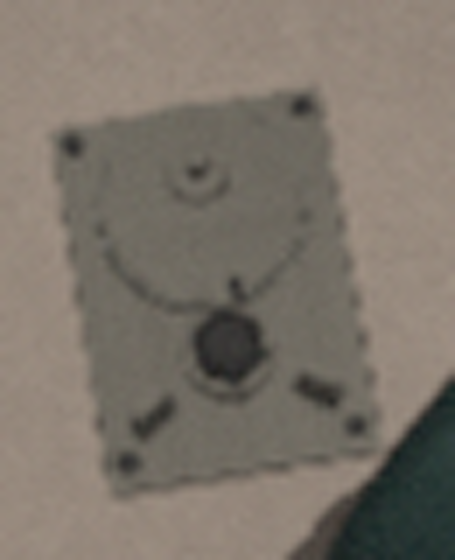

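Emit:
arm_command([
  [0.006,0,0.001],
  [0.011,0,0.001],
  [0.014,0,0.001],
  [0.0155,0,0.001],
  [0.0155,0,0.001],
], spin=[0,0,0,0,0])

```text
t: 22.45
tool_pos: [0.4498, -0.2852, 0.0182]
eef_rot: [-0.118, 0.697, 0.119, 0.697]
force: [0.1, 0.2, -2.3]
grip_width: 0.0119
```

```bash
python3 -c "
from h import *
plan((.4507,-.285,.0172),19.2)"
```

```text
pos [ 0.4498 -0.2852  0.0182] yawy 109.3 tilt [-3.e-04  1.e-04 -1.e+00] q [-0.695  0.536  1.849 -0.     0.757 -2.602] t 22.45 F [ 0.1  0.2 -2.3] M [ 0.07 -0.01  0.01] w 0.0119
dp(mm) [ 1.  -0.1  0.9] spin 0.1
```

Emit:
arm_command([
  [0.0005,0,0],
  [0.0011,0,0],
  [0.0011,0,0],
], spin=[0,0,0])

```text
t: 22.82
tool_pos: [0.4499, -0.2853, 0.0172]
eef_rot: [-0.119, 0.697, 0.118, 0.697]
force: [0.2, 0.1, -2.0]
grip_width: 0.0119
```

```bash
python3 -c "
from h import *
plan((.4507,-.285,.0172),19.2)"
```

```text
pos [ 0.4499 -0.2853  0.0172] yawy 109.3 tilt [-0.e+00 -1.e-04 -1.e+00] q [-0.695  0.538  1.849 -0.     0.754 -2.602] t 22.825 F [ 0.2  0.1 -2. ] M [ 0.08  0.03 -0.02] w 0.0119
dp(mm) [0.  0.  0.8] spin 0.1
```

Emit:
arm_command([
  [0.0004,0,0],
  [0.0006,0,0],
  [0.0006,0,0],
], spin=[0,0,0])

```text
t: 23.2
tool_pos: [0.45, -0.2853, 0.0171]
eef_rot: [-0.119, 0.697, 0.118, 0.697]
force: [-1.1, 0.8, 4.4]
grip_width: 0.0117
```

Emit:
arm_command([
  [0,0,0],
  [0,0,0],
  [0,0,0],
  [0,0,0],
  [0,0,0],
], spin=[0,0,0,0,0], hand=90)

```text
t: 23.82
tool_pos: [0.4499, -0.2852, 0.0165]
eef_rot: [-0.118, 0.697, 0.119, 0.697]
force: [-0.4, -1.0, 0.4]
grip_width: 0.0556
```

Emit:
arm_command([
  [-0.02,0,0],
  [-0.055,0,0],
  [-0.1,0,0],
  [-0.15,0,0],
  [-0.19,0,0],
  [-0.2,0,0],
], spin=[0,0,0,0,0,0])

```text
t: 24.58
tool_pos: [0.4512, -0.2863, 0.2193]
eef_rot: [-0.12, 0.696, 0.117, 0.698]
force: [0.6, -0.3, 0.0]
grip_width: 0.0569
```

Emit:
arm_command([
  [0,0.05,0],
  [0,0.11,0],
  [0,0.17,0],
  [0,0.23,0],
  [0,0.29,0],
  [0,0.34,0],
  [0,0.36,0],
  [0,0.36,0],
], spin=[0,0,0,0,0,0,0,0])

```text
t: 25.58
tool_pos: [0.3294, 0.0555, 0.2155]
eef_rot: [-0.119, 0.698, 0.12, 0.696]
force: [-0.0, -0.3, 0.2]
grip_width: 0.0569
```

```bash
python3 -c "
from h import *
plan((.4507,-.285,.0172),19.2)
s=grab('scene');d=grab('top'); cv2.imwrite('pics/e_s.png',s['color'])
draw(d,wrench(.4507,-.285,np.radians(19.2),.004),(320,145,390,235),6,'e1.png'); draw(d,holder(.59,.0615,np.radians(10.3),np.radians(10.3-24.1)),(225,105,290,185),6,'e2.png')
a=cv2.imread('pics/e1.png');b=cv2.imread('pics/e2.png'); c=np.zeros((540,a.shape[1]+b.shape[1],3),np.uint8); c[:540,:420]=a; c[:480,420:]=b; cv2.imwrite('pics/e_t.png',c)
crop(s,245,205,325,285,7,'e_h.png')"
```

```text
pos [0.3294 0.0555 0.2155] yawy 109.48 tilt [-2.2e-03  1.0e-04 -1.0e+00] q [-0.041 -0.035  2.029 -0.     1.15  -1.952] t 25.575 F [-0.  -0.3  0.2] M [ 0.06 -0.    0.01] w 0.0569
dp(mm) [ 198.1 -361.6    1.2] spin 0.28
```

View pics/e_t.png

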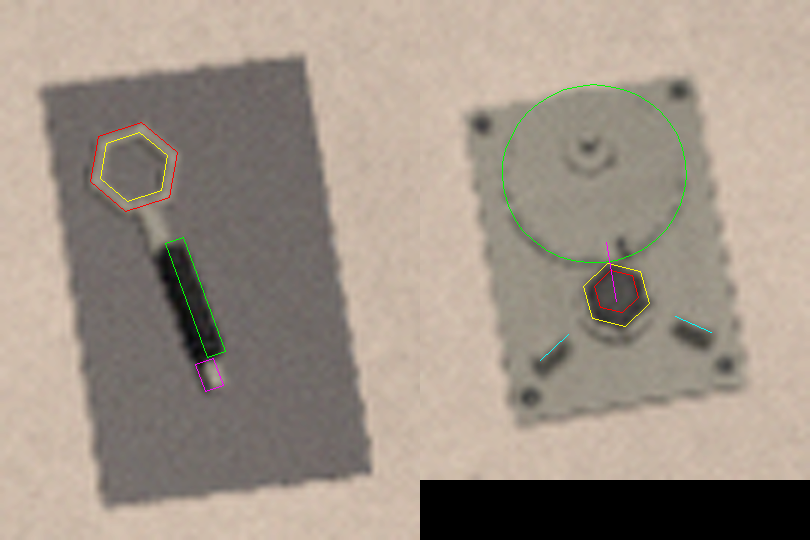

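View pics/e_s.png

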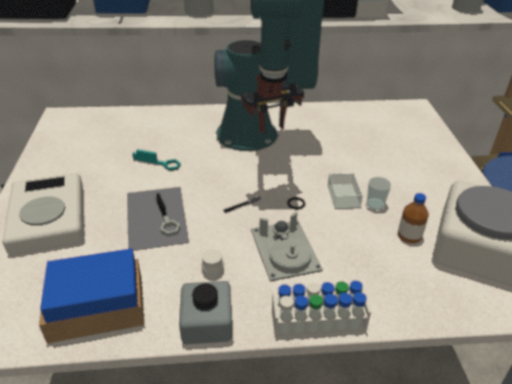

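View pics/e_h.png

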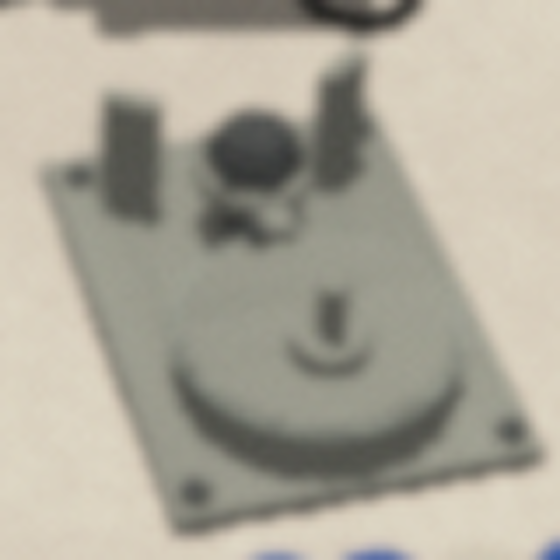

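```bash
python3 -c "
from h import *
print(bot.hand_in()); print(bot.sense()['t'])"
```

```text
the job is handed in; nothing more can be done
None
the job is handed in; nothing more can be done
```

I turned the lid clamp clockwise to its stop in two wrench strokes, lifting the wrench off and reseating it between them. I drew it tight and laid the wrench back on the mat, handing in at about 25.6 s of the 67 s allowed.

**What the last checks showed**
- **Stop:** the torque rose sharply from about 0.4 Nm at wrench yaw −25°, which is close to where the stop was expected. In the top picture the hexagon matches the outline I drew for the stop position. The dog's end in the scene picture is small and blurred, but it points over the lid.
- **Tightening:** the final hold averaged 1.27 Nm over seven readings, with single readings from 1.21 to 1.32.
- **Wrench:** it lies flat on the mat, grip upwards, at its original place. The gripper is open and clear of everything.
- **Other things:** they look unmoved in the scene picture.

**What went wrong or disagreed**
- **Wrong units:** I entered the first approach move in mm instead of m. The per-row speed limit capped it, and it ended at the intended point in free air.
- **Sideways contact:** there was a brief 3.5 N side contact while first seating the ring. I cleared it with a 1.5 mm shift.
- **Low torque readings in stroke one:** the static readings there (0.2–0.27 Nm) were below the stated 0.35–0.45 Nm. The readings in stroke two agreed with it.
- **Camera mismatch:** the two cameras differed by several millimetres on the hexagon's position in the first readings. I corrected for this using the contact force.

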